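Set the router speed controller and start it

ROBOT

A 7-joint arm with a two-finger parallel gripper is mounted at the origin on a cart in front of the work surface, level with it; the furniture and walls round the work are solid. World frame = base frame: x ahead of the robot, y to its left, z up, the work surface at z = 0. Lengths are in m, angles in rad, forces in N, time in s.
With the tool pointing down it reaches from about 0.425 to 0.925 m from the base axis. Payload 6.8 kg.
Tool frame: the origin (TCP) lies at the very end of the fingers, on their centre line; the grasp point (between the pads) lies 19 mm behind it; z points along the fingers, y is the line along which they close (so a half turn about z gives the same grasp; the last joint's range is limited). The gripper opens to 85 mm and grips with 20 to 120 N. Pads are 22 mm wide; open, the fingers measure 114 mm over their backs; the gripper's body (76 mm by 85 mm) begins 54 mm behind the grasp point. The pads swing forward as they close: fully open they stand 13 mm farther back than shut.
Start: joints at [1.092, 0.477, 0.022, 1.555, -0.011, 1.109, -0.083], TCP at [0.245, -0.629, 0.209] pointing down, gripper open.
Joint ranges: [-2.96, 2.96], [-0.34, 2.1], [-1.41, 1.46], [0.24, 2.44], [-1.37, 4.51], [0.17, 1.92], [-2.96, 2.96]. Speed limits (rad/s): [2.39, 2.39, 3.14, 3.14, 3.14, 3.14, 3.14].

INTERFACE

Orientations are given as a unit quaternion [w, x, y, z].
In Python, from station import get_obs, read_camera, hand_in gives the robot as it stands.
- The arm moves only by the tool arm_command, never from a script. Its argument "commands" is one flat list of numbers, 7 for each row, row after row: the shift along the tool's x, y, z in m, then the turn, a rotation vector about the tool's x, y, z in degrees, then the opening, from 0 (shut) to 1 (fully open). In form: [tx, ty, tz, rx, ry, rz, fingers, tx, ty, tz, rx, ry, rz, fingers, ...]. A call has 1 to 8 rows; each row is the pose to reach, as a shift and turn from the pose commanded when the call began, along the tool's axes at that moment; what a row does not reach only later rows make up. A row lasts 1/10 s, in which the tool goes at most 50 mm and 8.59 degrees, less where a joint would pass 70% of its speed; a pose out of reach is approached as far as the arm can. A call with a gripper value outside its range is refused whole. The fingers move at their own pace and stop on an object; "force" is the grip in N (left out, the last holds). Time passes only in rows, so rows that repeat a pose let the fingers close. It gives the time, the measured TCP pose, the force, the opening and the grip force at its end, in the units of the state.
- get_obs(): the state, without advancing time (a new reading comes with each control period).
- read_camera(name): name is "side" or "top"; returns a dict with "img" (420x560x3 uint8, red, green, blue), "camera_matrix" (3x3 intrinsics, pixels), "pose" (4x4, takes a point from camera to world coordinates). Camera axes: x right, y down, z forward; pixel columns grow to the right and rows downward; lengths in m; the calibration is good to about 2 mm. A picture is of the moment at which its call begins. There is no depth.
- hand_in(): hands the job in; it is judged then, once.
The state is a dict: "t": time; "q": joint angles; "joint_vel": joint speeds; "joint_torque": joint torques, N m; "eef_pos": TCP position; "tool_rot": TCP orientation; "contact_force": force on the tool from outside, world axes, zero at the start; "torque": the same for the moment, N m; "gripper_width": opening from 0.0 (shut) to 1.0 (fully open); "grasp_force": force on a finger pad.
Only numpy, scipy, OpenCV 4.12 (cv2) and the standard library are available. Lean on these libraries where they do the work, as an engineer would, in place of code of your own. Each camera call takes 0.05 s, during which the arm holds its last target. There are 200 camera calls.

TASK

Set and start the router's speed controller on the bench: pressing a fingertip on the big knurled dial, turn it until its orange pointer clicks in at the yellow mark, then, with the dial set there, push the green start button fully in and let go. Leave the dial at the yellow mark, keep off the red stop button, and do not pick up or shift any of the loose things around the controller.

Things in the scene. Friction and masses are not known exactly. Their poses are not given: they have to be found in the camera images.
- controller: Grey steel box fixed to the bench, 170 (x) x 270 (y) x 55 mm high; origin at the centre of its underside, its z up, its x away from the robot at yaw 0. It carries the dial on its left part (axis 55 mm to +y of the box's centre) and two push buttons on its right part.
- dial_center (a point): Centre of the top face of the black knurled dial, on its upright axis. The dial is a disc 100 mm in diameter (too wide to grip), its flat top 75 mm and its underside 63 mm above the bench. A fingertip pressed 2 to 4 mm down on the top, some 30 mm from the axis, and moved round the axis takes the rubber-faced dial along by friction (coefficient about 1.2).
- dial_pointer (a point): Outer end of the orange pointer bar on the dial's top face, at its rim, 48 mm from the axis; turns with the dial.
- dial (a joint): Dial angle in rad, growing clockwise seen from above. Six ball detents at 0, 0.524, .. 2.618 (every 30 degrees), end stops just beyond. A click takes about 0.05 N m; let go, it settles in the nearest detent. At 0 the pointer points 75 degrees to the right (-y side) of the box's -x, at 2.618 75 degrees to the left of it. It starts in one of the first two detents.
- mark_yellow: Yellow disc, 18 mm in diameter, 2 mm thick, on the box's top 66 mm from the dial's axis, in line with one of the third to fifth detents; origin at the centre of its underside. This setting is wanted: the pointer then points at it, the pointer's end 18 mm short of its centre.
- mark_white: White disc of the same size at another of these detents; not wanted.
- mark_blue: Blue disc of the same size at another of these detents; not wanted.
- start_top (a point): Centre of the top of the green start button, 28 mm in diameter, nearer the robot of the two buttons. It springs back; about 5 N push it fully in.
- start (a joint): Travel of the green button in m: 0 out, 0.006 fully in.
- stop_top (a point): Centre of the top of the red stop button, of the same kind, 76 mm behind the green one along the box's x; not to be touched.
- stop (a joint): Travel of the red button in m: 0 out, 0.006 fully in.
- sanding_block: Loose cork sanding block, 64 x 112 x 31 mm, beside the box on its right; not to be moved.
- masking_tape: Loose roll of masking tape, 100 mm in diameter and 24 mm high, beside the box on its left; not to be moved.
- pencil_1: Loose yellow carpenter pencil, 171 mm long, on the bench in front of the box; not to be moved.
- tape_measure: Loose yellow tape measure, 38 x 91 x 69 mm, on the right of the bench; not to be moved.
- spindle (a joint): How far the sprung dial is pressed down, in m: 0 up, 0.004 at its stop. It gives way at about 5 N and reaches the stop at about 13 N.

How it is judged:
By the outcome, as a careful person would: the job done as asked, in the order asked, and still so for the second after the job is handed in, with the robot touching nothing.
It also fails if it takes over 51 s, if anything falls off the work surface, if the arm or the gripper's body presses on something with over 40 N, if the wrist force passes 120 N, or if a joint passes its speed limit or range.

## Working session

There is one attempt and no reset: what is moved stays moved. The work goes in short steps, Python scripts to look and compute and a tool call to move; the robot and the scene stay as the last step left them, time stands still between calls to the robot, and variables do not carry over. Pictures are saved under pics/ and viewed, at most 10 in all, crops included, and the job is handed in when it is done.

Besides the shell and the picture viewer there is one more tool, called in YAML: its name, and indented under it one key for each argument. arm_command: Moves the arm, as the interface text tells. Its arguments: {"type":"object","properties":{"commands":{"type":"array","items":{"type":"number"}},"force":{"type":"number"}},"required":["commands"]}

```bash
mkdir -p pics; python3 - <<'E'
from station import *
import cv2,numpy as np
np.set_printoptions(precision=4,suppress=True)
o=get_obs();print(o['t'],o['eef_pos'],o['tool_rot'],o['contact_force'])
for n in ('top','side'):
    c=read_camera(n);cv2.imwrite(f'pics/{n}0.png',c['img'][:,:,::-1]);print(c['camera_matrix'],c['pose'])
E
```

```text
0.0 [ 0.2443 -0.6285  0.208 ] [-0.0009  0.9829  0.1843 -0.0003] [ 0.7091  0.0538 -0.3404]
[[434.7472   0.     279.5711]
 [  0.     434.7472 218.2047]
 [  0.       0.       1.    ]] [[ 0.0061 -0.9941  0.108   0.4186]
 [-0.9999 -0.0075 -0.0133 -0.1252]
 [ 0.014  -0.1079 -0.9941  1.0782]
 [ 0.      0.      0.      1.    ]]
[[409.8669   0.     280.7083]
 [  0.     409.8669 213.902 ]
 [  0.       0.       1.    ]] [[-1.      0.0065  0.0054  0.5463]
 [-0.0003  0.6109 -0.7917  0.6827]
 [-0.0085 -0.7917 -0.6109  0.6954]
 [ 0.      0.      0.      1.    ]]
```

View pics/top0.png

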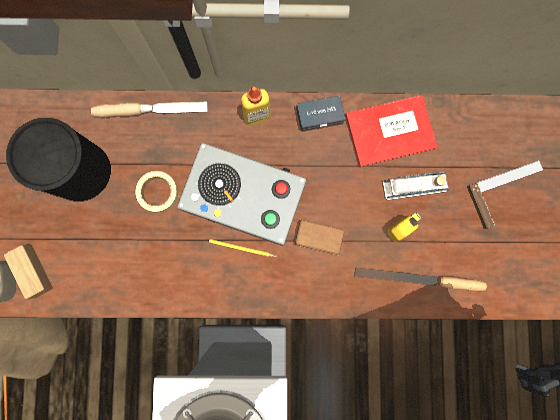

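View pics/side0.png

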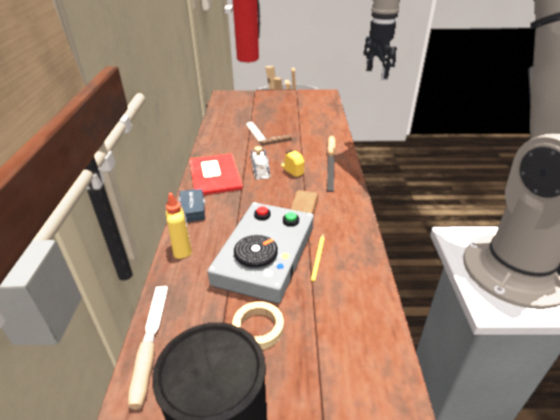

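```bash
cat > h.py <<'E'
from station import *
import cv2,numpy as np
np.set_printoptions(precision=4,suppress=True)
def ray(c,p):
    d=c['pose'][:3,:3]@np.linalg.inv(c['camera_matrix'])@[p[0],p[1],1.]
    return c['pose'][:3,3],d
def atz(c,p,z):
    o,d=ray(c,p); return o+d*(z-o[2])/d[2]
def tri(c1,p1,c2,p2):
    (a,d),(b,e)=ray(c1,p1),ray(c2,p2)
    s=np.linalg.lstsq(np.c_[d,-e],b-a,rcond=None)[0]
    return (a+d*s[0]+b+e*s[1])/2,np.linalg.norm(a+d*s[0]-b-e*s[1])
R=dict(red=((0,6),150),orange=((9,18),180),green=((50,80),120),blue=((100,125),120),yellow=((22,32),140))
def blob(img,name,roi):
    x0,y0,x1,y1=roi;hsv=cv2.cvtColor(img[y0:y1,x0:x1],cv2.COLOR_RGB2HSV)
    (a,b),s=R[name];m=cv2.inRange(hsv,(a,s,110),(b,255,255))
    n,l,st,ce=cv2.connectedComponentsWithStats(m)
    return [(st[i,4],ce[i]+[x0,y0]) for i in np.argsort(-st[1:,4])[:2]+1] if n>1 else []
E
python3 - <<'E'
from h import *
t,s=read_camera('top'),read_camera('side')
rois={'top':(180,145,305,243),'side':(212,203,315,297)}
P={}
for n in R:
    a=blob(t['img'],n,rois['top']);b=blob(s['img'],n,rois['side']);print(n,a,b)
    if a and b: print(tri(t,a[0][1],s,b[0][1]),atz(t,a[0][1],.057),atz(s,b[0][1],.057),atz(t,a[0][1],.075),atz(s,b[0][1],.075))
ct=cv2.resize(t['img'][140:245,175:310],None,fx=5,fy=5,interpolation=cv2.INTER_CUBIC)
cv2.imwrite('pics/c1.png',ct[:,:,::-1])
cs=cv2.resize(s['img'][200:300,210:320],None,fx=5.5,fy=5.5,interpolation=cv2.INTER_CUBIC)
cv2.imwrite('pics/c2.png',cs[:,:,::-1])
E
```

```text
red [(np.int32(83), array([280.2048, 187.0843]))] [(np.int32(66), array([261.7727, 211.1667]))]
(array([ 0.6006, -0.1397,  0.0701]), np.float64(0.0021496849529620485)) [ 0.6041 -0.1399  0.057 ] [ 0.6007 -0.1565  0.057 ] [ 0.6008 -0.1397  0.075 ] [ 0.5991 -0.1329  0.075 ]
orange [(np.int32(3), array([231.3333, 200.3333])), (np.int32(1), array([224., 191.]))] []
green [(np.int32(51), array([269.1176, 217.3725]))] [(np.int32(41), array([290.439 , 217.8537]))]
(array([ 0.5289, -0.1142,  0.0681]), np.float64(0.0023482955717451515)) [ 0.5313 -0.1142  0.057 ] [ 0.5274 -0.128   0.057 ] [ 0.5293 -0.1144  0.075 ] [ 0.528  -0.1051  0.075 ]
blue [(np.int32(38), array([203.6842, 207.6579]))] [(np.int32(19), array([279.8421, 265.6842]))]
(array([0.5535, 0.0407, 0.0565]), np.float64(0.00047986651768052656)) [0.5532 0.0406 0.057 ] [0.5538 0.0412 0.057 ] [0.5509 0.0377 0.075 ] [0.5536 0.0593 0.075 ]
yellow [(np.int32(29), array([214.0345, 241.069 ])), (np.int32(14), array([227.6429, 194.8571]))] [(np.int32(2), array([312. , 272.5])), (np.int32(2), array([312.5, 280. ]))]
(array([0.4786, 0.0202, 0.0133]), np.float64(0.0036207651540281897)) [0.4744 0.0145 0.057 ] [0.4846 0.0623 0.057 ] [0.4734 0.012  0.075 ] [0.4864 0.0798 0.075 ]
```

View pics/c1.png

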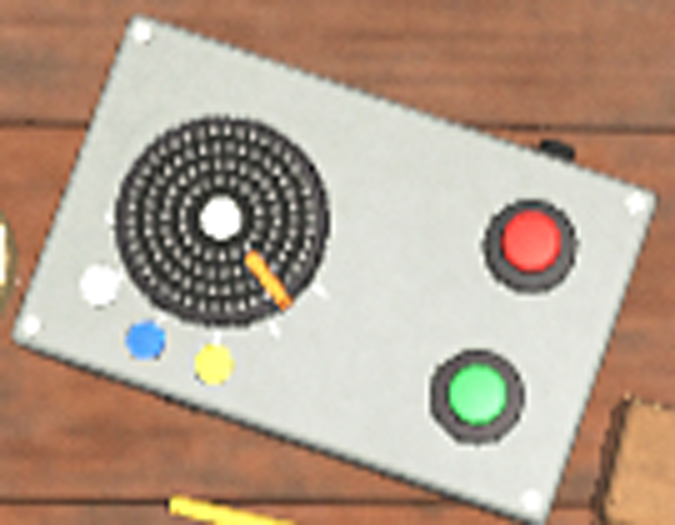

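View pics/c2.png

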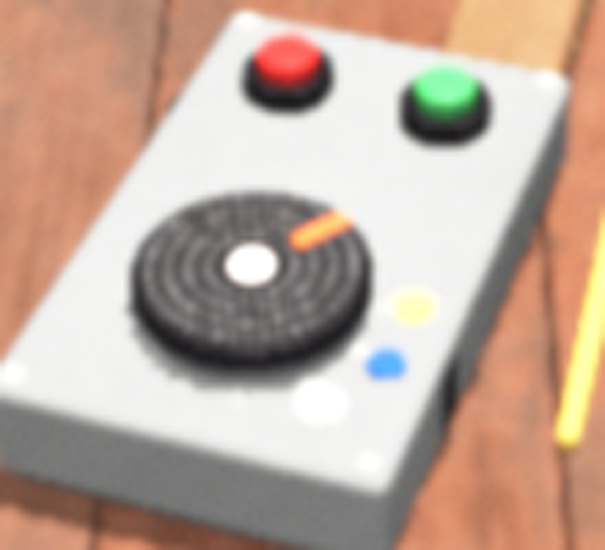

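```bash
python3 - <<'E'
from h import *
t,s=read_camera('top'),read_camera('side')
T=lambda u,v:((u+.5)/5-.5+175,(v+.5)/5-.5+140)
S=lambda u,v:((u+.5)/5.5-.5+210,(v+.5)/5.5-.5+200)
for n,a,b,z in (('dial',(221,217),(250,264),.075),('ptr',(289,304),(350,217),.0755),('yellow',(214,365),(413,307),.057),('blue',(146,341),(386,365),.057),('white',(99,285),(320,402),.057),('green',(478,394),(446,88),.07),('red',(531,240),(289,60),.07),('tape',(0,0),(0,0),.02)):
    print(n,*tri(t,T(*a),s,S(*b)),atz(t,T(*a),z),atz(s,S(*b),z))
d=atz(t,T(221,217),.075)
for p,z in ((289,304),.0755),((214,365),.057),((146,341),.057),((99,285),.057):
    v=atz(t,T(*p),z)-d;print(np.hypot(*v[:2]),np.degrees(np.arctan2(v[1],v[0]))%360)
from scipy.spatial.transform import Rotation as Ro
print(Ro.from_quat(get_obs()['tool_rot'],scalar_first=True).as_matrix())
E
```

```text
dial [0.609  0.0037 0.0767] 0.00013805461527723986 [0.6092 0.0039 0.075 ] [0.6092 0.0018 0.075 ]
ptr [ 0.5688 -0.0284  0.0736] 0.00033129319558111177 [ 0.5683 -0.0286  0.0755] [ 0.5689 -0.0263  0.0755]
yellow [0.5424 0.0081 0.0563] 0.0011273305545486732 [0.5417 0.008  0.057 ] [0.5429 0.0087 0.057 ]
blue [0.5535 0.0406 0.0555] 0.0008483951255896132 [0.5529 0.0404 0.057 ] [0.5539 0.042  0.057 ]
white [0.5795 0.0631 0.0579] 0.0003104281238107761 [0.5795 0.0632 0.057 ] [0.5797 0.0621 0.057 ]
green [ 0.5271 -0.1169  0.0729] 4.8431992748191674e-05 [ 0.5275 -0.1168  0.07  ] [ 0.527  -0.1205  0.07  ]
red [ 0.5995 -0.1411  0.0711] 0.0016580847788639833 [ 0.6005 -0.1412  0.07  ] [ 0.5987 -0.1422  0.07  ]
tape [0.671  0.0692 0.2533] 0.021059059512020004 [0.7283 0.1231 0.02  ] [ 0.7537 -0.261   0.02  ]
0.05225398865105408 218.4860165124995
0.06766022814599701 176.50965791756542
0.06711513624077528 147.11139938408792
0.06638011842025544 116.65318182621147
[[ 0.932   0.3624 -0.0003]
 [ 0.3624 -0.932   0.0005]
 [-0.0001 -0.0006 -1.    ]]
```

arm_command:
  commands: [0.05,-0.038,0,0,0,0,0,0.09,-0.069,0,0,0,0,0,0.13,-0.099,0,0,0,0,0,0.17,-0.13,0,0,0,0,0,0.21,-0.16,0,0,0,0,0,0.25,-0.19,0,0,0,0,0,0.29,-0.221,0,0,0,0,0,0.29,-0.221,0,0,0,0,0]

```text
t: 1.1
eef_pos: [0.4383, -0.3122, 0.2093]
tool_rot: [-0.001, 0.982, 0.188, 0.001]
contact_force: [0.2, -0.1, -0.6]
gripper_width: -0.004
grasp_force: 0.0
```

arm_command:
  commands: [0.04,-0.031,0,0,0,0,0,0.08,-0.061,0,0,0,0,0,0.12,-0.092,0,0,0,0,0,0.16,-0.122,0,0,0,0,0,0.2,-0.153,0,0,0,0,0,0.24,-0.183,0,0,0,0,0,0.28,-0.214,0.03,0,0,0,0,0.303,-0.232,0.06,0,0,0,0]

```text
t: 1.9
eef_pos: [0.6354, 0.009, 0.1517]
tool_rot: [0.0, 0.983, 0.185, 0.003]
contact_force: [0.3, 0.3, -0.8]
gripper_width: 0.002
grasp_force: 0.0
```

```bash
python3 - <<'E'
from h import *
from scipy.spatial.transform import Rotation as Ro
t=read_camera('top');o=get_obs();print(o['eef_pos'],o['contact_force'],o['q'],Ro.from_quat(o['tool_rot'],scalar_first=True).as_matrix())
ct=cv2.resize(t['img'][140:245,175:310],None,fx=5,fy=5,interpolation=cv2.INTER_CUBIC)
cv2.imwrite('pics/c3.png',ct[:,:,::-1])
E
```

```text
[0.6331 0.0161 0.1441] [ 0.3434  5.2251 -3.1319] [ 0.0812  0.4907 -0.2744  1.7034  0.1487  0.9712 -1.4391] [[ 0.9292  0.3695 -0.0036]
 [ 0.3695 -0.9292  0.0049]
 [-0.0016 -0.0059 -1.    ]]
```

View pics/c3.png

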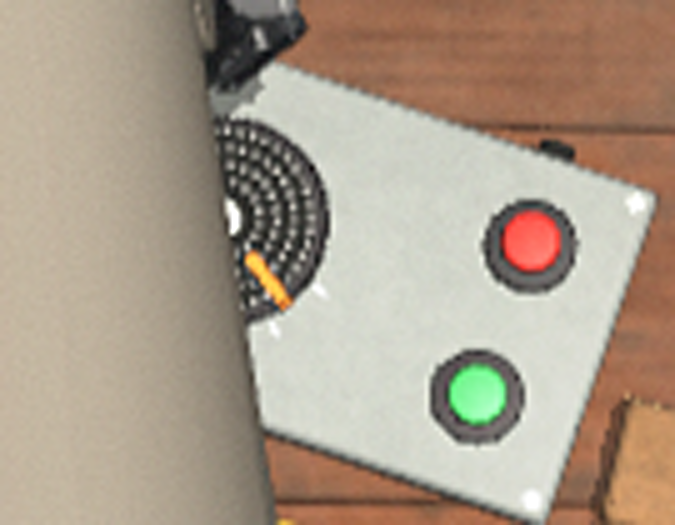

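arm_command:
  commands: [0,0,0.02,0,0,0,0,0,0,0.04,0,0,0,0,0,0,0.055,0,0,0,0,0,0,0.06,0,0,0,0,0,0,0.06,0,0,0,0,0,0,0.06,0,0,0,0]

```text
t: 2.55
eef_pos: [0.6331, 0.0066, 0.0912]
tool_rot: [0.0, 0.983, 0.184, 0.001]
contact_force: [0.0, -0.0, -0.1]
gripper_width: 0.004
grasp_force: 0.0
```

arm_command:
  commands: [0.006,-0.006,0,0,0,0,0,0.006,-0.006,0.01,0,0,0,0,0.006,-0.006,0.014,0,0,0,0,0.006,-0.006,0.016,0,0,0,0,0.006,-0.006,0.017,0,0,0,0,0.006,-0.006,0.018,0,0,0,0,0.006,-0.006,0.019,0,0,0,0,0.006,-0.006,0.019,0,0,0,0]

```text
t: 3.35
eef_pos: [0.6359, 0.0144, 0.0713]
tool_rot: [0.0, 0.983, 0.184, 0.0]
contact_force: [-1.0, -0.4, 0.0]
gripper_width: -0.0
grasp_force: 0.0
```

arm_command:
  commands: [0,0,0.001,0,0,0,0,0,0,0.002,0,0,0,0,0,0,0.002,0,0,0,0,0,0,0.002,0,0,0,0]

```text
t: 3.75
eef_pos: [0.6359, 0.0145, 0.0693]
tool_rot: [-0.0, 0.983, 0.184, 0.0]
contact_force: [0.5, 0.1, 0.3]
gripper_width: -0.001
grasp_force: 0.0
```

```bash
python3 - <<'E'
from h import *
s=read_camera('side');o=get_obs();print(o['eef_pos'],o['contact_force'],o['torque'])
c=cv2.resize(s['img'][180:300,200:340],None,fx=5,fy=5,interpolation=cv2.INTER_CUBIC)
cv2.imwrite('pics/c4.png',c[:,:,::-1])
p=np.linalg.inv(s['pose'])@np.r_[o['eef_pos'],1];k=s['camera_matrix']@p[:3];k=k[:2]/k[2];print(k,(k-[200,180])*5)
E
```

```text
[0.6359 0.0145 0.0694] [-0.2117  0.6333 -0.1696] [0.0007 0.0884 0.0397]
[242.9052 253.4086] [214.5259 367.0432]
```

View pics/c4.png

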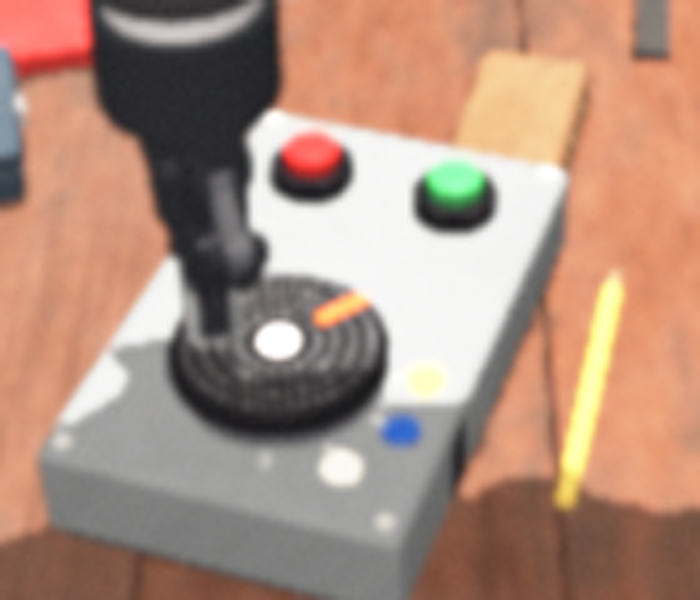

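The fingertips are at about (207,345) in the crop and not yet pressing; the pointer is unmoved. I'll go on down slowly until there is force.

arm_command:
  commands: [0,0,0.001,0,0,0,0,0,0,0.002,0,0,0,0,0,0,0.002,0,0,0,0]

```text
t: 4.1
eef_pos: [0.6357, 0.0145, 0.0671]
tool_rot: [-0.0, 0.983, 0.184, -0.0]
contact_force: [0.2, -0.1, 0.1]
gripper_width: 0.002
grasp_force: 0.0
```

arm_command:
  commands: [0,0,0.001,0,0,0,0,0,0,0.0015,0,0,0,0,0,0,0.0015,0,0,0,0]

```text
t: 4.4
eef_pos: [0.6358, 0.0145, 0.0657]
tool_rot: [-0.0, 0.983, 0.184, -0.0]
contact_force: [-0.2, -0.6, 0.2]
gripper_width: -0.002
grasp_force: 0.0
```

arm_command:
  commands: [0,0,0.001,0,0,0,0,0,0,0.0015,0,0,0,0,0,0,0.0015,0,0,0,0]

```text
t: 4.7
eef_pos: [0.6358, 0.0145, 0.0642]
tool_rot: [-0.0, 0.983, 0.184, -0.0]
contact_force: [-0.2, -0.3, 0.1]
gripper_width: 0.005
grasp_force: 0.0
```

arm_command:
  commands: [0,0,0.001,0,0,0,0,0,0,0.0015,0,0,0,0,0,0,0.0015,0,0,0,0]

```text
t: 5.0
eef_pos: [0.6358, 0.0145, 0.0627]
tool_rot: [0.0, 0.983, 0.184, -0.0]
contact_force: [-0.8, -0.2, 0.5]
gripper_width: 0.001
grasp_force: 0.0
```

arm_command:
  commands: [0,0,0.001,0,0,0,0,0,0,0.0015,0,0,0,0,0,0,0.0015,0,0,0,0]

```text
t: 5.3
eef_pos: [0.6358, 0.0145, 0.0612]
tool_rot: [-0.0, 0.983, 0.184, -0.0]
contact_force: [-0.1, 0.0, -0.5]
gripper_width: -0.001
grasp_force: 0.0
```

```bash
python3 - <<'E'
from h import *
s=read_camera('side');o=get_obs();print(o['t'],o['eef_pos'],o['contact_force'],o['torque'])
c=cv2.resize(s['img'][180:300,200:340],None,fx=5,fy=5,interpolation=cv2.INTER_CUBIC)
cv2.imwrite('pics/c5.png',c[:,:,::-1])
p=np.linalg.inv(s['pose'])@np.r_[o['eef_pos'],1];k=s['camera_matrix']@p[:3];k=k[:2]/k[2];print(k,(k-[200,180])*5)
E
```

```text
5.35 [0.6358 0.0145 0.0612] [ 0.0157  1.0387 -0.1507] [-0.0276  0.0235  0.0575]
[243.1851 256.0608] [215.9254 380.3041]
```

View pics/c5.png

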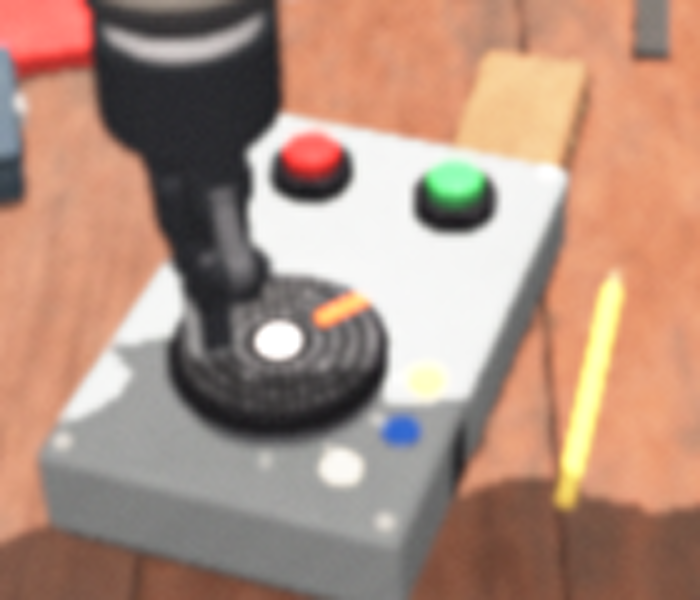

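arm_command:
  commands: [0,0,0.001,0,0,0,0,0,0,0.0015,0,0,0,0,0,0,0.0015,0,0,0,0]

```text
t: 5.65
eef_pos: [0.6358, 0.0145, 0.0597]
tool_rot: [-0.0, 0.983, 0.184, -0.0]
contact_force: [0.1, -0.1, -0.5]
gripper_width: 0.007
grasp_force: 0.0
```

arm_command:
  commands: [0,0,0.001,0,0,0,0,0,0,0.0015,0,0,0,0,0,0,0.0015,0,0,0,0]

```text
t: 5.95
eef_pos: [0.6358, 0.0145, 0.0582]
tool_rot: [-0.0, 0.983, 0.184, -0.0]
contact_force: [0.6, 0.4, -0.3]
gripper_width: -0.002
grasp_force: 0.0
```

arm_command:
  commands: [0,0,0.001,0,0,0,0,0,0,0.0015,0,0,0,0,0,0,0.0015,0,0,0,0]

```text
t: 6.25
eef_pos: [0.6358, 0.0145, 0.0567]
tool_rot: [-0.0, 0.983, 0.184, -0.0]
contact_force: [0.6, -0.4, -0.0]
gripper_width: 0.003
grasp_force: 0.0
```

arm_command:
  commands: [0,0,0.001,0,0,0,0,0,0,0.0015,0,0,0,0,0,0,0.0015,0,0,0,0]

```text
t: 6.55
eef_pos: [0.6358, 0.0145, 0.0553]
tool_rot: [-0.0, 0.983, 0.184, -0.0]
contact_force: [-0.3, -0.3, -0.9]
gripper_width: 0.002
grasp_force: 0.0
```

```bash
python3 - <<'E'
from h import *
s=read_camera('side');t=read_camera('top');o=get_obs();print(o['t'],o['eef_pos'],o['contact_force'],o['torque'],o['gripper_width'])
c=cv2.resize(s['img'][180:300,200:340],None,fx=5,fy=5,interpolation=cv2.INTER_CUBIC)[:,:,::-1]
cv2.imwrite('pics/c6.png',cv2.resize(cv2.convertScaleAbs(s['img'][205:280,220:290],alpha=1.8,beta=25),None,fx=8,fy=8,interpolation=cv2.INTER_CUBIC)[:,:,::-1])
for f in (cv2.imread('pics/c4.png'),cv2.imread('pics/c5.png'),c):
    m=(f[315:365,250:305].min(2)>190);y,x=np.nonzero(m);print(x.mean()+250,y.mean()+315,m.sum())
p=np.linalg.inv(s['pose'])@np.r_[o['eef_pos'],1];k=s['camera_matrix']@p[:3];k=k[:2]/k[2];print(k,(k-[220,205])*8)
E
```

```text
6.65 [0.6359 0.0145 0.0553] [-0.2909 -1.252  -0.5244] [-0.0154 -0.0271 -0.0057] -9.790099418661057e-05
278.3326023391813 340.0548245614035 1368
278.33552151714076 340.0371991247265 1371
278.3141818181818 340.0072727272727 1375
[243.3174 257.9882] [186.5396 423.9052]
```

View pics/c6.png

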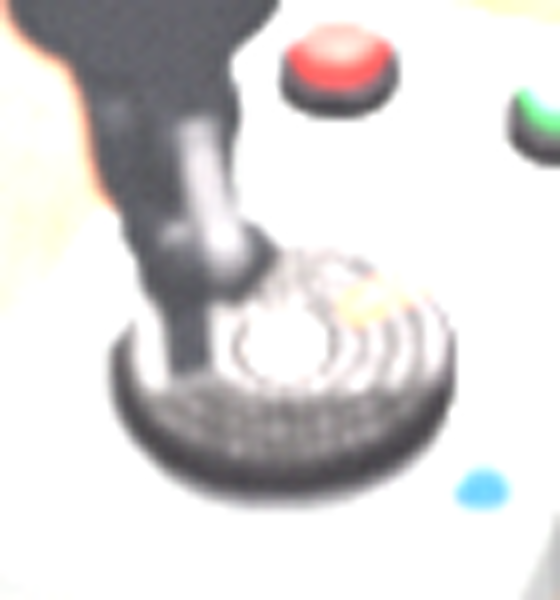

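The fingertip's lower end is at (187,375) and the dial's surface beneath it is at about row 373. So the real tip is about 19 mm above the reported TCP, and contact should be imminent.

arm_command:
  commands: [0,0,0.001,0,0,0,0,0,0,0.001,0,0,0,0]

```text
t: 6.85
eef_pos: [0.6358, 0.0145, 0.0542]
tool_rot: [0.0, 0.983, 0.184, -0.0]
contact_force: [0.3, -0.8, -0.1]
gripper_width: -0.002
grasp_force: 0.0
```

arm_command:
  commands: [0,0,0.001,0,0,0,0,0,0,0.001,0,0,0,0]

```text
t: 7.05
eef_pos: [0.6357, 0.0145, 0.0532]
tool_rot: [-0.0, 0.983, 0.184, -0.0]
contact_force: [-0.8, 0.4, -0.7]
gripper_width: -0.002
grasp_force: 0.0
```

arm_command:
  commands: [0,0,0.001,0,0,0,0,0,0,0.001,0,0,0,0]

```text
t: 7.25
eef_pos: [0.636, 0.0144, 0.0527]
tool_rot: [0.0, 0.983, 0.184, 0.0]
contact_force: [-1.1, -0.2, 2.8]
gripper_width: 0.002
grasp_force: 1.9
```

arm_command:
  commands: [0,0,0.001,0,0,0,0,0,0,0.002,0,0,0,0,0,0,0.002,0,0,0,0]

```text
t: 7.55
eef_pos: [0.6362, 0.0144, 0.0511]
tool_rot: [0.0, 0.983, 0.184, 0.0]
contact_force: [-2.8, 0.5, 8.5]
gripper_width: -0.001
grasp_force: 3.9
```

```bash
cat > arc.py <<'E'
from h import *
import sys
# rows of shifts for clockwise arc about axis from the current pose
from scipy.spatial.transform import Rotation as Ro
o=get_obs();p=o['eef_pos'];M=Ro.from_quat(o['tool_rot'],scalar_first=True).as_matrix()
ax=np.array([.609,.003,p[2]]);print(p,o['contact_force'],np.hypot(*(p-ax)[:2]))
for a in map(float,sys.argv[1:]):
    d=Ro.from_rotvec([0,0,-a],degrees=True).apply(p-ax)+ax-p
    print(a,(M.T@d).round(4))
E
python3 arc.py 3 6 9 12 15 18 21 24
```

```text
[0.6362 0.0144 0.0511] [-2.8075  0.5371  8.4808] 0.02946215725301626
3.0 [0.     0.0015 0.    ]
6.0 [-0.0001  0.0031  0.    ]
9.0 [-0.0002  0.0046  0.    ]
12.0 [-0.0005  0.0061  0.    ]
15.0 [-0.0008  0.0076  0.    ]
18.0 [-0.0012  0.0091  0.    ]
21.0 [-0.0017  0.0106  0.    ]
24.0 [-0.0022  0.012   0.    ]
```

arm_command:
  commands: [0,0.0015,0.0005,0,0,3,0,0,0.003,0.001,0,0,6,0,0,0.0045,0.001,0,0,9,0,-0.0005,0.006,0.001,0,0,12,0,-0.001,0.0075,0.001,0,0,15,0,-0.001,0.009,0.001,0,0,18,0,-0.0015,0.0105,0.001,0,0,21,0,-0.002,0.012,0.001,0,0,24,0]

```text
t: 8.35
eef_pos: [0.6386, 0.003, 0.0504]
tool_rot: [-0.0, 1.0, -0.025, 0.0]
contact_force: [-3.1, 0.5, 8.4]
gripper_width: -0.0
grasp_force: 4.5
```

```bash
cat > ptr.py <<'E'
from h import *
o=get_obs();print(o['t'])
for n,roi in (('top',(190,150,250,225)),('side',(225,225,300,275))):
    c=read_camera(n);im=c['img'];x0,y0,x1,y1=roi
    h=cv2.cvtColor(im[y0:y1,x0:x1],cv2.COLOR_RGB2HSV)
    m=cv2.inRange(h,(7,110,120),(21,255,255));k,l,st,ce=cv2.connectedComponentsWithStats(m)
    if k<2: print(n,'none');continue
    i=1+np.argmax(st[1:,4]);p=ce[i]+[x0,y0];w=atz(c,p,.0755)[:2]-([.6092,.0035] if n=='top' else [.6092,.0022])
    print(n,st[i,4],p,np.hypot(*w),np.degrees(np.arctan2(w[1],w[0]))%360)
E
python3 ptr.py; python3 arc.py 3 6 9 12 15 18 21 24
```

```text
8.35
top 96 [241.3333 152.2188] 0.08992069780249395 325.3858375548443
side 58 [226.7414 230.9828] 0.09073287898405602 320.01004675834696
[0.6386 0.0026 0.0504] [-3.6232  0.8466  9.3891] 0.02956255812816905
3.0 [0.     0.0015 0.    ]
6.0 [-0.0001  0.0031  0.    ]
9.0 [-0.0002  0.0046  0.    ]
12.0 [-0.0004  0.0062  0.    ]
15.0 [-0.0007  0.0077  0.    ]
18.0 [-0.0011  0.0092  0.    ]
21.0 [-0.0016  0.0107  0.    ]
24.0 [-0.0021  0.0121  0.    ]
```

```bash
cat > ptr.py <<'E'
from h import *
print(get_obs()['t'])
for n,ax in (('top',[.6092,.0037]),('side',[.6092,.002])):
    c=read_camera(n);h=cv2.cvtColor(c['img'],cv2.COLOR_RGB2HSV).astype(int)
    v,u=np.nonzero((h[...,0]>6)&(h[...,0]<22)&(h[...,1]>130)&(h[...,2]>110))
    w=np.array([atz(c,p,.0755)[:2] for p in zip(u,v)])-ax
    r=np.hypot(*w.T);k=(r>.012)&(r<.05);m=w[k].mean(0)
    print(n,k.sum(),np.hypot(*m),np.degrees(np.arctan2(m[1],m[0]))%360)
E
python3 ptr.py
```

```text
8.45
top 0 nan nan
side 34 0.03488721696049886 190.48948069084685ptr.py:7: RuntimeWarning: Mean of empty slice.
  r=np.hypot(*w.T);k=(r>.012)&(r<.05);m=w[k].mean(0)
  ret = um.true_divide(
```

arm_command:
  commands: [0,0.0015,0,0,0,3,0,0,0.003,0,0,0,6,0,0,0.0045,0,0,0,9,0,-0.0005,0.006,0,0,0,12,0,-0.0005,0.0075,0,0,0,15,0,-0.0005,0.0075,0,0,0,15,0]

```text
t: 9.15
eef_pos: [0.6374, -0.0053, 0.0503]
tool_rot: [0.0, 0.988, -0.155, 0.0]
contact_force: [-3.7, -0.3, 8.8]
gripper_width: 0.002
grasp_force: 4.6
```

```bash
python3 ptr.py 2>/dev/null; python3 arc.py
```

```text
9.15
top 0 nan nan
side 29 0.03589924288226755 174.4649305673099
[ 0.6374 -0.0053  0.0503] [-4.2504 -1.1049  9.9219] 0.029601051639846415
```

arm_command:
  commands: [0,0,-0.003,0,0,0,0,0,0,-0.008,0,0,0,0,0,0,-0.03,0,0,0,0,0,0,-0.06,0,0,0,0,0,0.03,-0.06,0,0,0,0,0,0.06,-0.06,0,0,0,0,0,0.09,-0.06,0,0,0,0,0,0.09,-0.06,0,0,0,0]

```text
t: 10.05
eef_pos: [0.6083, -0.0968, 0.1093]
tool_rot: [0.002, 0.987, -0.158, -0.0]
contact_force: [0.1, -0.8, 0.2]
gripper_width: 0.002
grasp_force: 0.0
```

```bash
python3 ptr.py 2>/dev/null; python3 - <<'E'
from h import *
from scipy.spatial.transform import Rotation as Ro
o=get_obs();print(o['eef_pos'],o['contact_force'],o['q'])
M=Ro.from_quat(o['tool_rot'],scalar_first=True).as_matrix();print(M.T@(np.array([.528,-.1165,.075])-o['eef_pos']))
a=[cv2.resize(read_camera(n)['img'][y:y+100,x:x+120],None,fx=3.3,fy=3.3,interpolation=cv2.INTER_CUBIC) for n,x,y in(('top',180,140),('side',210,195))]
cv2.imwrite('pics/c7.png',np.hstack(a)[:,:,::-1])
E
```

```text
10.05
top 0 nan nan
side 50 0.035571061999517574 174.35592009981787
[ 0.6098 -0.0914  0.1093] [ 0.6063  0.3342 -0.062 ] [ 0.0982  0.4898 -0.0673  1.7856  0.0414  0.8675 -1.8705]
[-0.0702  0.049   0.0343]
```

View pics/c7.png

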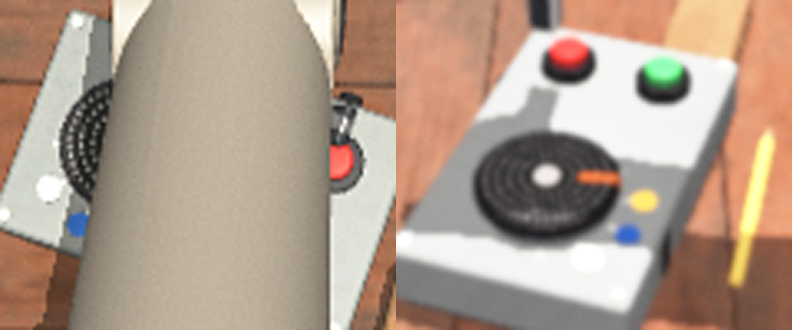

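arm_command:
  commands: [-0.03,0.02,0,0,0,0,0,-0.06,0.04,0,0,0,0,0,-0.07,0.049,0,0,0,0,0,-0.07,0.049,0.02,0,0,0,0,-0.07,0.049,0.035,0,0,0,0,-0.07,0.049,0.045,0,0,0,0,-0.07,0.049,0.045,0,0,0,0]

```text
t: 10.95
eef_pos: [0.5281, -0.1149, 0.0631]
tool_rot: [-0.0, 0.988, -0.154, -0.001]
contact_force: [-0.7, -0.4, -0.7]
gripper_width: -0.003
grasp_force: 0.0
```

```bash
python3 - <<'E'
from h import *
from scipy.spatial.transform import Rotation as Ro
o=get_obs();print(o['eef_pos'],o['contact_force'])
M=Ro.from_quat(o['tool_rot'],scalar_first=True).as_matrix();print(M.T@(np.array([.5275,-.1165,.051])-o['eef_pos']))
a=[cv2.resize(read_camera(n)['img'][y:y+75,x:x+80],None,fx=5,fy=5,interpolation=cv2.INTER_CUBIC) for n,x,y in(('top',235,170),('side',250,170))]
cv2.imwrite('pics/c8.png',np.hstack(a)[:,:,::-1])
E
```

```text
[ 0.5281 -0.1149  0.0631] [-0.7382 -0.3853 -0.7236]
[-0.0001  0.0017  0.0121]
```

View pics/c8.png

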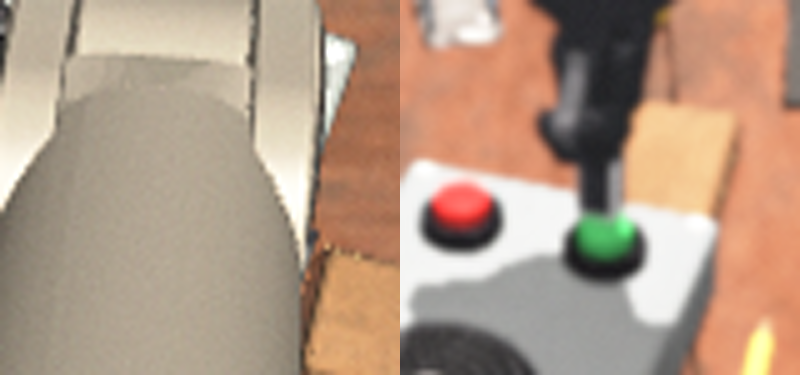

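The finger hangs just above the green button (tip at (600,213), button centre (604,235)), well clear of the red one. I'll go down onto it.

arm_command:
  commands: [0,0.0015,0.004,0,0,0,0,0,0.0015,0.008,0,0,0,0,0,0.0015,0.01,0,0,0,0,0,0.0015,0.012,0,0,0,0,0,0.0015,0.013,0,0,0,0,0,0.0015,0.014,0,0,0,0]

```text
t: 11.65
eef_pos: [0.528, -0.1175, 0.0505]
tool_rot: [0.0, 0.988, -0.154, 0.0]
contact_force: [-1.6, -0.2, 4.0]
gripper_width: -0.003
grasp_force: 1.9
```

arm_command:
  commands: [0,0,0.001,0,0,0,0,0,0,0.002,0,0,0,0,0,0,0.003,0,0,0,0,0,0,0.003,0,0,0,0]

```text
t: 12.05
eef_pos: [0.5281, -0.1175, 0.0486]
tool_rot: [0.0, 0.988, -0.154, 0.0]
contact_force: [-5.0, 0.2, 15.4]
gripper_width: -0.002
grasp_force: 8.2
```

arm_command:
  commands: [0,0,0.001,0,0,0,0,0,0,0.0015,0,0,0,0,0,0,0.0015,0,0,0,0]

```text
t: 12.35
eef_pos: [0.5283, -0.1176, 0.0484]
tool_rot: [0.0, 0.988, -0.155, 0.0]
contact_force: [-10.0, 1.4, 29.2]
gripper_width: 0.001
grasp_force: 14.7
```

arm_command:
  commands: [0,0,-0.004,0,0,0,0,0,0,-0.01,0,0,0,0,0,0,-0.03,0,0,0,0,0,0,-0.06,0,0,0,0,0,0,-0.1,0,0,0,0,0,0,-0.14,0,0,0,0,0,0,-0.14,0,0,0,0]

```text
t: 13.05
eef_pos: [0.5316, -0.1177, 0.1912]
tool_rot: [-0.0, 0.988, -0.154, 0.005]
contact_force: [0.1, 0.3, -0.5]
gripper_width: -0.005
grasp_force: 0.0
```

```bash
python3 ptr.py 2>/dev/null; python3 -c "
from h import *
o=get_obs();print(o['t'],o['eef_pos'],o['contact_force'])
b=blob(read_camera('side')['img'],'green',(212,203,315,297));print(b)"
```

```text
13.05
top 36 0.03618490713443898 175.55830854388964
side 49 0.0357768937879293 174.55164884057245
13.15 [ 0.5284 -0.1173  0.1864] [ 0.4723 -0.5344 -0.6758]
[(np.int32(43), array([290.1163, 217.5814]))]
```

```bash
python3 -c "
from station import *
print(hand_in())"
```

```text
the job is handed in; nothing more can be done
None
```

I turned the dial to the yellow mark, where the pointer stayed within about 1° after release. I then pushed the green button until it bottomed out and let it spring back, and handed the job in at about 13 s with no contact made with the red button or the loose items.

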